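Aim the raking lamp and hold the coin tray up in its light

ROBOT

A 6-joint arm with a two-finger parallel gripper is mounted at the origin on the work surface. World frame = base frame: x ahead of the robot, y to its left, z up, the work surface at z = 0. Lengths are in m, angles in rad, forces in N, time in s.
With the tool pointing down it reaches from about 0.35 to 0.775 m from the base axis. Payload 5.5 kg.
Tool frame: the origin (TCP) lies at the very end of the fingers, on their centre line; the grasp point (between the pads) lies 19 mm behind it; z points along the fingers, y is the line along which they close (so a half turn about z gives the same grasp; the last joint's range is limited). The gripper opens to 85 mm and grips with 20 to 120 N. Pads are 22 mm wide; open, the fingers measure 114 mm over their backs; the gripper's body (76 mm by 85 mm) begins 54 mm behind the grasp point. The pads swing forward as they close: fully open they stand 13 mm farther back than shut.
Start: joints at [-1.435, 0.313, 0.046, 1.304, 0, 1.431], TCP at [0.157, -0.553, 0.231] pointing down, gripper open.
Joint ranges: [-2.76, 2.76], [-0.86, 1.69], [-1.03, 1.26], [-2.2, 2.34], [-1.47, 1.5], [-3.14, 3.14]. Speed limits (rad/s): [2.57, 2.57, 3.14, 3.14, 3.14, 3.14].

INTERFACE

Orientations are given as a unit quaternion [w, x, y, z].
In Python, from workcell import get_state, read_camera, hand_in gives the robot as it stands.
- The arm moves only by the tool send_rows, never from a script. Its argument "increments" is a list of rows, each an object of numbers: "dx", "dy", "dz": the shift along the world's x, y, z in units of 25 mm (1.0 is 25 mm); "roll": the turn about the world's z in units of 8 degrees (1.0 is 8 degrees); "claw": the opening, from -1 (shut) to 1 (fully open). In form: [{"dx": .., "dy": .., "dz": .., "roll": .., "claw": ..}, ...]. A call has exactly 5 rows; each row is the pose to reach, as a shift and turn from the pose commanded when the call began; what a row does not reach only later rows make up. A row lasts 1/8 s, in which the tool goes at most 62.5 mm and 10.7 degrees, less where a joint would pass 70% of its speed; a pose out of reach is approached as far as the arm can. A call with a gripper value outside its range is refused whole. The fingers move at their own pace and stop on an object; "grip_force" is the grip in N (left out, the last holds). Time passes only in rows, so rows that repeat a pose let the fingers close, or fill a call up. It gives the time, the measured TCP pose, the force, the opening and the grip force at its end, in the units of the state.
- get_state(): the state, without advancing time (a new reading comes with each control period).
- read_camera(name): name is "side" or "top"; returns a dict with "image" (480x640x3 uint8, blue, green, red), "fx", "fy", "cx", "cy" (pixels), "world_to_cam" (4x4, takes a point from world to camera coordinates). Camera axes: x right, y up, looking along -z (the intrinsics and any distortion apply to the point x, -y, -z); pixel columns grow to the right and rows downward; lengths in m; the calibration is good to about 2 mm. A picture is of the moment at which its call begins. There is no depth.
- hand_in(): hands the job in; it is judged then, once.
The state is a dict: "clock": time; "joint_pos": joint angles; "qvel": joint speeds; "tau": joint torques, N m; "tcp_pos": TCP position; "orientation": TCP orientation; "wrist_force": force on the tool from outside, world axes, zero at the start; "ft_torque": the same for the moment, N m; "finger_gap": finger opening in m; "grip_force": force on a finger pad.
Only numpy, scipy, OpenCV 4.12 (cv2) and the standard library are available. Lean on these libraries where they do the work, as an engineer would, in place of code of your own. Each camera call takes 0.05 s, during which the arm holds its last target. There are 200 camera calls.

TASK

Turn the small knurled knob on the lamp's base, and not the lamp itself, until the pointer under the lamp lies on the long mark of the scale, so that the lamp shines across the open coin box. Then take the coin tray by its bar handle, lift it about 10 cm out of its box and keep it there over the box, level and still in the light with all four capsules in their wells. Finish while holding it up; do not put it down or let go, and leave the box and everything else on the shelf where it is.

Things in the scene. Friction and masses are not known exactly. Their poses are not given: they have to be found in the camera images.
- lamp: base of the raking lamp, fixed: round black housing 204 mm across with a black graduated plate (top 24 mm up), and a 52 mm wide arm with the knob reaching 171 mm along its -x. Origin: centre of the underside, on the upright axis of lamp and pointer. Post, yoke and 60 mm thick barrel stand on it, 200 mm high in all; with the pointer on the mark the lamp shines along the base's -y
- knob_grip (a point): middle of the knurled aim knob: black upright cylinder 28 mm in diameter, from 47 to 72 mm above the shelf; this point is on its axis, 60 mm up, 145 mm along the base's -x. Grip it anywhere round it. It turns with slight friction (about 0.03 N m); its stops lie beyond what is needed. The boss beneath it is 28 mm wide and 31 mm high
- pan (a joint): angle (rad) of the lamp and its pointer from the long mark, anticlockwise seen from above; 0 when the pointer lies on the mark. It is geared to the knob: the knob turns 3 times as far, in the same sense (so from a positive angle the knob is turned clockwise seen from above). It stays where it is left
- pointer_tip (a point): tip of the nickel pointer, 78 mm from the lamp's axis, just above the graduated plate, on the side away from the lamp's lens
- mark (a point): the long mark on the scale, a white line 5 mm wide from 62 to 93 mm from the lamp's axis, along the base's +y; the short graduations are every 10 degrees; this point lies 81 mm from the axis, at the level of the plate
- box: open lacquered rosewood coin box, 147 x 131 mm (its x, y) and 50 mm high, loose, about 0.7 kg, standing in front of the lamp; origin: centre of its underside
- coin_tray: rosewood lift-out tray, 126 x 109 mm (its x, y), 9 mm thick, with four square wells 46 mm wide and 4 mm deep, two each side of a middle rail; loaded about 0.3 kg. It rests on ledges in the box, its underside 34 mm above the shelf, with about 2.5 mm play all round; origin: centre of its underside, z up
- handle (a point): middle of the tray's nickel bar handle, 45 mm above the tray's underside: a square bar 10 x 10 mm and 86 mm long along the tray's y, on two posts 72 mm apart, above the middle rail; the space beside and below it is free, 31 mm from the bar down to the rail
- capsule1: round clear coin capsule, 41 mm across and 7 mm thick, with a large silver coin sealed in it (about 36 g), lying flat and loose in one of the four wells of the coin tray (which well varies); origin: centre of its underside
- capsule2: round clear coin capsule, 41 mm across and 7 mm thick, with a middling brass-yellow coin sealed in it (about 28 g), lying flat and loose in one of the four wells of the coin tray (which well varies); origin: centre of its underside
- capsule3: round clear coin capsule, 41 mm across and 7 mm thick, with a small copper coin sealed in it (about 22 g), lying flat and loose in one of the four wells of the coin tray (which well varies); origin: centre of its underside
- capsule4: round clear coin capsule, 41 mm across and 7 mm thick, with a large grey coin sealed in it (about 30 g), lying flat and loose in one of the four wells of the coin tray (which well varies); origin: centre of its underside
- box_lid: lift-off lid of the coin box, a rosewood slab 147 x 131 x 19 mm lying on the shelf; origin: centre of its underside; a bystander
- salver: silver-plated round tray, 190 mm across and 12 mm high, with coins on it; origin: centre of its underside; a bystander
- loupe: nickel loupe on a stand: round foot 84 mm across, column 125 mm high, lens ring; loose and easily tipped; origin: centre of the foot's underside; a bystander
- capsule_stack: upright stack of six glass coin capsules, 43 mm across and 42 mm high; origin: centre of its underside; a bystander
- scale: black pocket scale with a steel pan, 75 x 125 x 19 mm; origin: centre of its underside; a bystander
Not all that is in view belongs to the job. What is shaped like the coin_tray but orange or pink is not meant.

How it is judged:
On the way, in this order (a step that is already met when the one before it is completed fails the run):
1. the pointer lies on the long mark, with the tray still in its box (value of joint pan between -0.05 and 0.05 rad and height (world z) of coin_tray below 0.05 m), for 0.3 s.
2. the tray is held level above its box, well clear of it (height (world z) of coin_tray between 0.104 and 0.194 m and angle between coin_tray's own z axis and vertical below 0.1 rad and horizontal distance between coin_tray and box below 0.05 m and contact force between the fingers and coin_tray above 1 N and contact force between coin_tray and box below 0.05 N), for 0.3 s.
At the end, for the whole second after the job is handed in: pointer within 0.05 rad of the long mark; tray gripped, clear of the box, underside 104 to 194 mm above the shelf, centre within 50 mm of the box's from above, tilt under 0.10 rad, still (20 mm/s, 0.15 rad/s); each capsule flat in its well; box within 30 mm of its start (all of step 2 and value of joint pan between -0.05 and 0.05 rad and linear speed of coin_tray below 0.02 m/s and angular speed of coin_tray below 0.15 rad/s and z of capsule1 in the frame of coin_tray between 0.002 and 0.0085 m and z of capsule2 in the frame of coin_tray between 0.002 and 0.0085 m and z of capsule3 in the frame of coin_tray between 0.002 and 0.0085 m and z of capsule4 in the frame of coin_tray between 0.002 and 0.0085 m and distance of box from where it was at the start of the episode below 0.03 m); the arm keeps its last pose, push and grip.
It fails at once if the lamp itself is pushed instead of the knob (contact force between any of the arm, the fingers and pan above 2 N).
It fails at once if the tray is tipped (more than 0.25 rad) (angle between coin_tray's own z axis and vertical above 0.25 rad).
It fails at once if a capsule comes out of its well (z of any of capsule1, capsule2, capsule3, capsule4 in the frame of coin_tray above 0.014 m or z of any of capsule1, capsule2, capsule3, capsule4 in the frame of coin_tray below -0.01 m).
It fails at once if the box or a bystander is moved more than 30 mm (distance of any of box, box_lid, salver, loupe, capsule_stack, scale from where it was at the start of the episode above 0.03 m).
It also fails if it takes over 53 s, if anything falls off the work surface, if the arm or the gripper's body presses on something with over 40 N, if the wrist force passes 120 N, or if a joint passes its speed limit or range.

## Working session

There is one attempt and no reset: what is moved stays moved. The work goes in short steps, Python scripts to look and compute and a tool call to move; the robot and the scene stay as the last step left them, time stands still between calls to the robot, and variables do not carry over. Pictures are saved under pics/ and viewed, at most 13 in all, crops included, and the job is handed in when it is done.

Besides the shell and the picture viewer there is one more tool, called as a command line: name --argument value ..., lists and objects as JSON in quotes. send_rows: Moves the arm, as the interface text tells. Its arguments: {"type":"object","properties":{"increments":{"type":"array","items":{"type":"object","properties":{"dx":{"type":"number"},"dy":{"type":"number"},"dz":{"type":"number"},"roll":{"type":"number"},"claw":{"type":"number"}}}},"grip_force":{"type":"number"}},"required":["increments"]}

```bash
mkdir -p pics
cat > h.py <<'E'
import numpy as np, cv2
from workcell import get_state, read_camera
def ray(c,u,v):
    T=np.array(c["world_to_cam"]);R=T[:3,:3];o=-R.T@T[:3,3]
    d=R.T@np.array([(u-c["cx"])/c["fx"],-(v-c["cy"])/c["fy"],-1.]);return o,d/np.linalg.norm(d)
def plane(c,u,v,z):
    o,d=ray(c,u,v);return o+d*(z-o[2])/d[2]
def proj(c,p):
    T=np.array(c["world_to_cam"]);q=T[:3,:3]@np.array(p)+T[:3,3]
    return c["cx"]+c["fx"]*q[0]/-q[2], c["cy"]-c["fy"]*q[1]/-q[2]
def tri(c1,p1,c2,p2):
    A=[];b=[]
    for c,p in((c1,p1),(c2,p2)):
        o,d=ray(c,*p);P=np.eye(3)-np.outer(d,d);A.append(P);b.append(P@o)
    A=np.vstack(A);b=np.hstack(b);x,*_=np.linalg.lstsq(A,b,rcond=None);return x,np.linalg.norm(A@x-b)
E
python3 - <<'E'
from h import *
for n in("top","side"):
    c=read_camera(n);cv2.imwrite(f"pics/{n}0.png",c["image"]);print({k:v for k,v in c.items() if k!="image"})
print(get_state())
E
```

```text
{'fx': 603.5689202109314, 'fy': 603.5689202109314, 'cx': 324.5195052151876, 'cy': 240.23385515508556, 'world_to_cam': array([[ 0.01108531, -0.9998716 , -0.01157177, -0.01597282],
       [ 0.98890155,  0.00924756,  0.14828418, -0.52417341],
       [-0.14815813, -0.01308711,  0.98887709, -1.29733732],
       [ 0.        ,  0.        ,  0.        ,  1.        ]])}
{'fx': 585.4233532214332, 'fy': 585.4233532214332, 'cx': 316.36884054119724, 'cy': 246.69441368319815, 'world_to_cam': array([[ 0.94104641, -0.33789089,  0.01616779, -0.4983525 ],
       [ 0.21828879,  0.64307044,  0.73403707, -0.15630411],
       [-0.25842146, -0.6872337 ,  0.67891692, -1.54286969],
       [ 0.        ,  0.        ,  0.        ,  1.        ]])}
{'clock': 0.1, 'joint_pos': array([-1.43459132e+00,  3.13937075e-01,  4.51146619e-02,  1.30360189e+00,
        3.03846096e-05,  1.43118672e+00]), 'qvel': array([-0.00171116, -0.00150392,  0.00277017, -0.00159107, -0.00204103,
        0.00155103]), 'tau': array([ 2.77168714e-03, -4.81724632e+01,  2.99244493e+01,  1.26869272e-02,
       -2.39706715e-04, -2.02665362e-06]), 'tcp_pos': array([ 0.15652367, -0.55282472,  0.23050037]), 'orientation': array([-8.13963196e-04,  9.90505522e-01,  1.37470537e-01,  1.65779333e-05]), 'wrist_force': array([ 0.13711885,  0.01222724, -0.47165996]), 'ft_torque': array([ 0.02737775, -0.01613583, -0.05149204]), 'grip_force': 0.0, 'finger_gap': 0.08537053468317492}
```

View pics/top0.png

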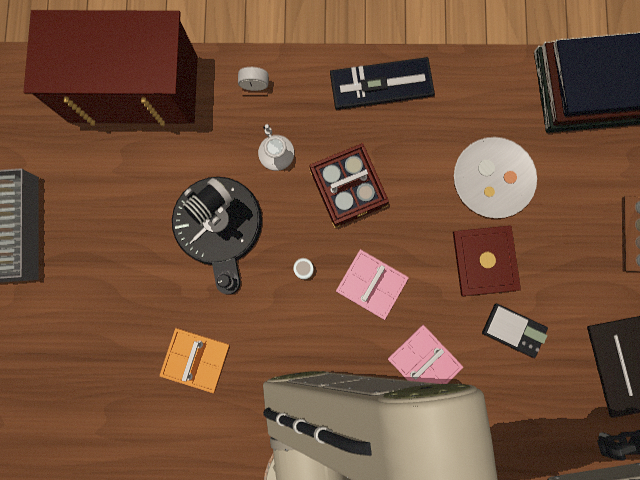

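View pics/side0.png

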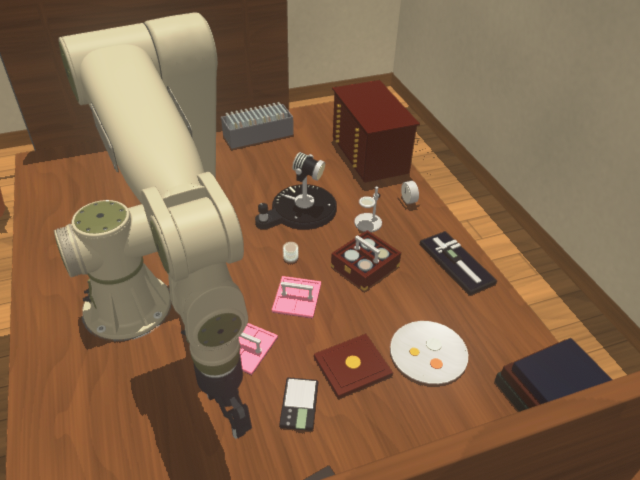

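The top view shows the lamp plate at about (217,220), the knob at about (228,280) and the pointer pointing to the lower left, to about (192,243). The box with tray is at (349,186) and its handle at about (349,179). In the side view the knob is at (264,213) and the handle at about (367,243). I'll enlarge both.

Run:
```python
from h import *
a=cv2.imread("pics/top0.png");b=cv2.imread("pics/side0.png")
A=cv2.resize(a[140:300,165:395],None,fx=3.4,fy=3.4,interpolation=cv2.INTER_CUBIC)
B=cv2.resize(b[140:290,245:415],None,fx=4,fy=4,interpolation=cv2.INTER_CUBIC)
cv2.imwrite("pics/A.png",A);cv2.imwrite("pics/B.png",B);print(A.shape,B.shape)
```

```text
(544, 782, 3) (600, 680, 3)
```

View pics/A.png

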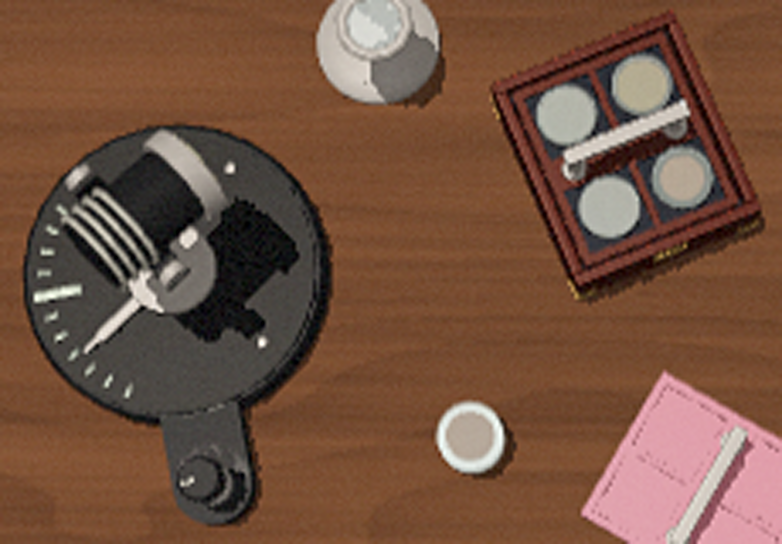

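View pics/B.png

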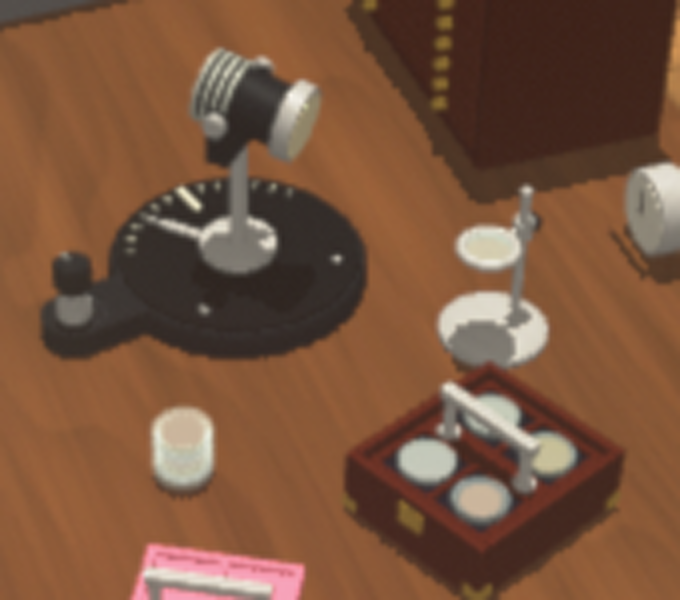

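The enlarged crops give the features. In A the knob top is at (203,478), the mark at (57,295), the pointer tip at (88,351) and the bar ends at (567,158) and (688,107). In B the knob top is at (71,260) and the bar ends are at (449,390) and (537,450).

Run:
```python
from h import *
t=read_camera("top");s=read_camera("side")
tp=lambda x,y:(165+(x+.5)/3.4-.5,140+(y+.5)/3.4-.5)
sp=lambda x,y:(245+(x+.5)/4-.5,140+(y+.5)/4-.5)
kn,e=tri(t,tp(203,478),s,sp(71,260));print("knobtop",kn,e)
a,e1=tri(t,tp(567,158),s,sp(449,390));b,e2=tri(t,tp(688,107),s,sp(537,450))
print("bar",a,e1,b,e2,"mid",(a+b)/2,"len",np.linalg.norm(a-b),"ang",np.degrees(np.arctan2(*(b-a)[1::-1])))
# plate ellipse (dark mask) -> ray circle at z=.024
im=t["image"];m=(im.max(2)<75).astype(np.uint8);m[:,:160]=0;m[:,275:]=0;m[:170]=0;m[262:]=0
m=cv2.morphologyEx(m,cv2.MORPH_CLOSE,np.ones((15,15)));cs,_=cv2.findContours(m,0,2);c=max(cs,key=cv2.contourArea)
h=cv2.convexHull(c)[:,0];P=np.array([plane(t,u,v,.024)[:2] for u,v in h]);
(cx,cy),r=cv2.minEnclosingCircle(P.astype(np.float32));print("plate",cx,cy,r)
mk=plane(t,*tp(57,295),.024);pt=plane(t,*tp(88,351),.027);print("mark",mk,"tip",pt,tri(t,tp(57,295),s,sp(188,198))[0],tri(t,tp(88,351),s,sp(145,218))[0])
k=kn[:2]
# axis from mark/knob: mark 81 along +y, knob 145 along -x : solve least squares from plate & both
from scipy.optimize import least_squares
f=lambda q:np.r_[q[:2]+.145*np.array([-np.cos(q[2]),-np.sin(q[2])])-k,q[:2]+.081*np.array([-np.sin(q[2]),np.cos(q[2])])-mk[:2],q[:2]-[cx,cy]]
r=least_squares(f,[cx,cy,0]);q=r.x;print("lamp",q[:2],np.degrees(q[2]),f(q).round(4))
o=q[:2]
for nm,c0 in(("fit",o),("plate",np.array([cx,cy]))):
    d=pt[:2]-c0;e=mk[:2]-c0;print(nm,"dist",np.linalg.norm(d),np.linalg.norm(e),"pan deg",np.degrees(np.arctan2(e[0]*d[1]-e[1]*d[0],e@d)))
print("q1 knob",np.arctan2(k[1],k[0]),np.linalg.norm(k))
```

```text
knobtop [0.43012792 0.2012836  0.07891805] 7.049007286580943e-05
bar [ 0.63817509 -0.02510179  0.08119972] 0.001681945990156255 [ 0.67133985 -0.10211375  0.08247082] 0.0007837479693790254 mid [ 0.65475747 -0.06360777  0.08183527] len 0.08385916087194606 ang -66.7011484942768
plate 0.5685234665870667 0.23341166973114014 0.10423018038272858
mark [0.55502884 0.31238383 0.024     ] tip [0.51730604 0.28941865 0.027     ] [0.55544905 0.31148593 0.02684636] [0.51476529 0.28798128 0.03423881]
lamp [0.57088717 0.23300226] 12.36450723478984 [-0.0009  0.0007 -0.0015 -0.0003  0.0024 -0.0004]
fit dist 0.0778058298023067 0.08095011340794879 pan deg 32.22604133422902
plate dist 0.07589470659971527 0.08011683350787992 pan deg 32.74544137951826
q1 knob 0.43769045990284755 0.47489484224854694
```

send_rows --increments '[{"dx": 2,"dy": 1.2,"dz": 0.2,"roll": 1.25,"claw": 1},{"dx": 4,"dy": 2.4,"dz": 0.4,"roll": 2.5,"claw": 1},{"dx": 6,"dy": 3.6,"dz": 0.6,"roll": 3.8,"claw": 1},{"dx": 8.2,"dy": 4.8,"dz": 0.8,"roll": 5.1,"claw": 1},{"dx": 10.4,"dy": 6,"dz": 1,"roll": 6.4,"claw": 1}]' --grip_force 40

```text
clock: 0.82
tcp_pos: [0.4174, -0.4025, 0.2564]
orientation: [0.0, 0.832, 0.554, -0.0]
wrist_force: [-0.3, -1.5, 0.1]
finger_gap: 0.0854
grip_force: 0.0
```

send_rows --increments '[{"dx": 0.8,"dy": 2.2,"dz": 0,"roll": 1.25,"claw": 1},{"dx": 1.5,"dy": 4.5,"dz": 0,"roll": 2.5,"claw": 1},{"dx": 2.2,"dy": 6.8,"dz": 0,"roll": 3.8,"claw": 1},{"dx": 2.8,"dy": 9.2,"dz": 0,"roll": 5.1,"claw": 1},{"dx": 3.3,"dy": 11.6,"dz": 0,"roll": 6.4,"claw": 1}]'

```text
clock: 1.45
tcp_pos: [0.4987, -0.1117, 0.2562]
orientation: [0.0, 0.511, 0.86, 0.0]
wrist_force: [-0.0, -0.2, -0.8]
finger_gap: 0.0851
grip_force: 0.0
```

send_rows --increments '[{"dx": -0.4,"dy": 2.3,"dz": 0,"roll": 1.25,"claw": 1},{"dx": -1,"dy": 4.6,"dz": 0,"roll": 2.5,"claw": 1},{"dx": -1.7,"dy": 6.9,"dz": 0,"roll": 3.8,"claw": 1},{"dx": -2.4,"dy": 9.2,"dz": 0,"roll": 5.1,"claw": 1},{"dx": -2.8,"dy": 11.4,"dz": 0,"roll": 6.4,"claw": 1}]'

```text
clock: 2.08
tcp_pos: [0.4273, 0.1731, 0.2564]
orientation: [0.0, 0.089, 0.996, 0.0]
wrist_force: [0.9, 0.3, 0.7]
finger_gap: 0.0856
grip_force: 0.0
```

send_rows --increments '[{"dx": 0.1,"dy": 1.15,"dz": 0,"roll": 0,"claw": 1},{"dx": 0.1,"dy": 1.15,"dz": -1.2,"roll": 0,"claw": 1},{"dx": 0.1,"dy": 1.15,"dz": -2.8,"roll": 0,"claw": 1},{"dx": 0.1,"dy": 1.15,"dz": -4.2,"roll": 0,"claw": 1},{"dx": 0.1,"dy": 1.15,"dz": -5,"roll": 0,"claw": 1}]'

```text
clock: 2.7
tcp_pos: [0.4296, 0.1998, 0.1293]
orientation: [-0.001, 0.092, 0.996, -0.0]
wrist_force: [-0.1, 0.7, 1.0]
finger_gap: 0.0849
grip_force: 0.0
```

Run:
```python
from h import *
t=read_camera("top");s=read_camera("side");st=get_state();print(st["tcp_pos"],st["joint_pos"])
p=st["tcp_pos"];print(proj(t,p),proj(s,p),proj(s,[p[0],p[1],.06]))
B=cv2.resize(s["image"][120:250,210:370],None,fx=4,fy=4,interpolation=cv2.INTER_CUBIC)
cv2.imwrite("pics/C.png",B)
```

```text
[0.42893504 0.19954877 0.12893458] [ 2.65470642e-01  1.81151374e-01 -3.87293374e-01  1.00730656e+00
  7.17179733e-05  4.50467772e-01]
(np.float64(220.88079703734496), np.float64(278.8284112903609)) (np.float64(261.36169726485383), np.float64(191.6018836338352)) (np.float64(262.4598608641876), np.float64(210.00128556736018))
```

View pics/C.png

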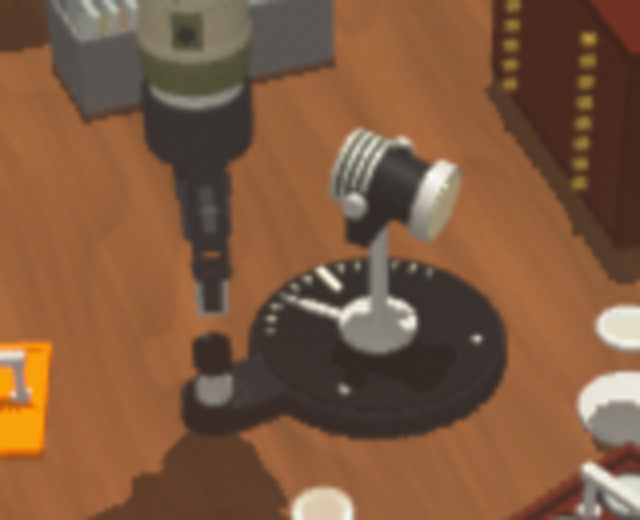

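The view shows the finger tips at (211,300), squarely above the knob at (212,350), and no part of the gripper near the lamp. I'll go down and close.

send_rows --increments '[{"dx": 0.04,"dy": 0.05,"dz": -0.8,"roll": 0,"claw": 1},{"dx": 0.04,"dy": 0.05,"dz": -1.6,"roll": 0,"claw": 1},{"dx": 0.04,"dy": 0.05,"dz": -2.4,"roll": 0,"claw": 1},{"dx": 0.04,"dy": 0.05,"dz": -3,"roll": 0,"claw": 1},{"dx": 0.04,"dy": 0.05,"dz": -3.3,"roll": 0,"claw": 1}]'

```text
clock: 3.42
tcp_pos: [0.4321, 0.2014, 0.0486]
orientation: [-0.0, 0.092, 0.996, 0.0]
wrist_force: [-0.1, 0.8, -0.8]
finger_gap: 0.0852
grip_force: 0.0
```

send_rows --increments '[{"dx": 0,"dy": 0,"dz": 0,"roll": 0,"claw": 0},{"dx": 0,"dy": 0,"dz": 0,"roll": 0,"claw": -0.3},{"dx": 0,"dy": 0,"dz": 0,"roll": 0,"claw": -1},{"dx": 0,"dy": 0,"dz": 0,"roll": 0,"claw": -1},{"dx": 0,"dy": 0,"dz": 0,"roll": 0,"claw": -1}]' --grip_force 30

```text
clock: 4.05
tcp_pos: [0.434, 0.2056, 0.0505]
orientation: [0.002, 0.091, 0.996, 0.005]
wrist_force: [0.6, 13.0, 2.5]
finger_gap: 0.0266
grip_force: 31.5
```

send_rows --increments '[{"dx": 0.05,"dy": 0.2,"dz": 0,"roll": 0,"claw": -1},{"dx": 0.05,"dy": 0.2,"dz": 0,"roll": -0.6,"claw": -1},{"dx": 0.05,"dy": 0.2,"dz": 0,"roll": -1.4,"claw": -1},{"dx": 0.05,"dy": 0.2,"dz": 0,"roll": -2.2,"claw": -1},{"dx": 0.05,"dy": 0.2,"dz": 0,"roll": -3,"claw": -1}]'

```text
clock: 4.68
tcp_pos: [0.4336, 0.205, 0.0504]
orientation: [0.001, 0.299, 0.954, -0.001]
wrist_force: [-3.4, -6.7, 12.6]
finger_gap: 0.0267
grip_force: 32.5
```

```bash
cat > pan.py <<'E'
from h import *
import sys
t=read_camera("top");im=t["image"];st=get_state()
print(st["tcp_pos"],st["orientation"].round(3),st["wrist_force"],st["ft_torque"],st["joint_pos"][5],st["finger_gap"])
o=np.array([.5707,.2332]);mk=np.radians(102.4);g=im.astype(int).min(2)
def val(th,r,z):
    u,v=proj(t,[o[0]+r*np.cos(th),o[1]+r*np.sin(th),z]);return cv2.getRectSubPix(im.min(2).astype(np.float32),(1,1),(u,v))[0,0]
ths=np.radians(np.arange(-20,60,1.))
a=np.array([np.mean([val(mk+x,r,.027) for r in np.arange(.040,.062,.002)]) for x in ths])
b=np.array([np.mean([val(mk+x,r,.024) for r in np.arange(.084,.092,.002)]) for x in ths])
for n,q in(("pointer",a),("mark",b)):
    w=np.clip(q-100,0,None);i=q.argmax();s=slice(max(0,i-4),i+5);print(n,q[i],np.degrees((ths[s]*w[s]).sum()/w[s].sum()))
E
python3 pan.py
```

```text
[0.43359795 0.20495007 0.05040432] [ 0.001  0.301  0.954 -0.001] [-2.91213964 -6.23219527 12.96259875] [-1.43699282  0.72983779 -0.02448332] 0.888167784916505 0.026469750756825564
pointer 83.942635 nan
mark 141.14915 22.999392712753885pan.py:12: RuntimeWarning: invalid value encountered in scalar divide
  w=np.clip(q-100,0,None);i=q.argmax();s=slice(max(0,i-4),i+5);print(n,q[i],np.degrees((ths[s]*w[s]).sum()/w[s].sum()))
```

Run:
```python
from h import *
t=read_camera("top");s=read_camera("side")
A=cv2.resize(t["image"][160:310,150:290],None,fx=4,fy=4,interpolation=cv2.INTER_CUBIC)[:600]
B=cv2.resize(s["image"][165:240,245:345],None,fx=6,fy=6,interpolation=cv2.INTER_CUBIC)
A=cv2.resize(A,(336,360));B=cv2.resize(B,(464,348));C=np.zeros((360,800,3),np.uint8);C[:,:336]=A;C[:348,336:]=B
cv2.imwrite("pics/D.png",C)
```

```text
(no output)
```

View pics/D.png

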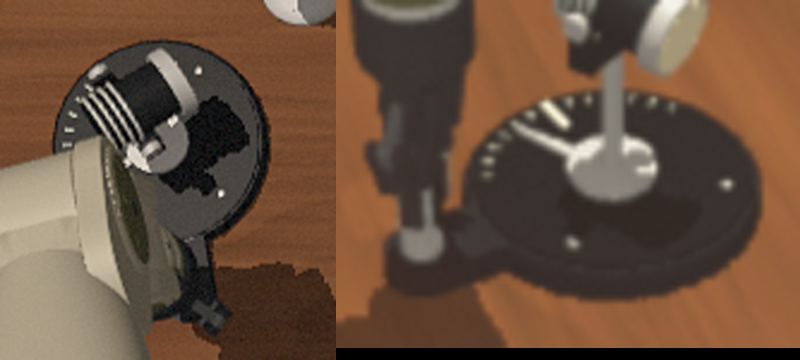

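In the top view the arm hides the mark and pointer, but the side view shows both clearly: the mark at (555,113) and the tip at (515,127) of the composite. I'll measure from the side camera.

```bash
sed -i 's/read_camera("top")/read_camera("side")/; s/-100,0/-q.max()*.6,0/' pan.py && python3 pan.py
```

```text
[0.43359709 0.2049871  0.05039838] [ 0.001  0.298  0.955 -0.001] [-3.02715167 -6.14386628 12.18033415] [-1.37498191  0.7663141  -0.04085156] 0.8809241454538346 0.02657224435061727
pointer 190.9831 15.023955432125579
mark 197.8896 -3.455473842297196
```

```bash
sed -i 's/^t=.*/t=read_camera("side");st=get_state()\nif len(sys.argv)>1:t["image"]=cv2.imread(sys.argv[1])\nim=t["image"]/; s/,\.027) for r/,Z) for r/; s/^ths=/Z=.027\nths=/' pan.py && python3 pan.py pics/side0.png && sed 's/Z=.027/Z=.034/' pan.py > p2.py && python3 p2.py pics/side0.png; python3 p2.py | tail -2; sed 's/Z=.027/Z=.034/;s/"side"/"top"/' pan.py > p3.py; python3 p3.py pics/top0.png|tail -2;sed 's/"side"/"top"/' pan.py > p3.py; python3 p3.py pics/top0.png|tail -2
```

```text
[0.43363261 0.20497152 0.05040665] [ 0.001  0.298  0.955 -0.001] [-3.71817964 -5.14817202 12.6740796 ] [-1.39516206  0.77318621 -0.03167651] 0.8808532403312137 0.02685454665896974
pointer 171.02048 23.164231535508954
mark 180.13199 -3.449281485679328
[0.43357772 0.20498274 0.0504032 ] [ 0.001  0.298  0.955 -0.001] [-3.85437439 -5.88960647 12.19025688] [-1.36270207  0.82486594  0.01620185] 0.8808340786451492 0.026316822732191953
pointer 171.57993 32.137557362599935
mark 180.13199 -3.449281485679328
pointer 188.79668 23.144590621288394
mark 198.3599 -3.461712706192977
pointer 209.70395 30.122738387341965
mark 214.74197 -1.9768404645796038
pointer 209.06206 27.93755231999401
mark 214.74197 -1.9768404645796038
```

send_rows --increments '[{"dx": 0,"dy": -0.05,"dz": 0.08,"roll": -0.8,"claw": -1},{"dx": 0,"dy": -0.05,"dz": 0.08,"roll": -1.7,"claw": -1},{"dx": 0,"dy": -0.05,"dz": 0.08,"roll": -2.6,"claw": -1},{"dx": 0,"dy": -0.05,"dz": 0.08,"roll": -3.4,"claw": -1},{"dx": 0,"dy": -0.05,"dz": 0.08,"roll": -4,"claw": -1}]'

```text
clock: 5.75
tcp_pos: [0.4322, 0.2039, 0.0505]
orientation: [0.0, 0.55, 0.835, -0.002]
wrist_force: [-1.2, -4.4, -1.2]
finger_gap: 0.0264
grip_force: 32.3
```

```bash
sed -i 's/Z=.027/Z=.031/;s/arange(.040,.062,.002)/arange(.056,.074,.002)/' pan.py && python3 pan.py
```

```text
[0.43222836 0.20391993 0.05054107] [ 0.     0.551  0.834 -0.002] [-1.25600288 -5.19671851 -1.73123787] [-0.93018019  0.34673203 -0.00899315] 1.4420036106863932 0.02637435170611305
pointer 174.07379 10.057889444327891
mark 198.65353 -3.452503154568005
```

send_rows --increments '[{"dx": 0,"dy": -0.03,"dz": 0,"roll": -1,"claw": -1},{"dx": 0,"dy": -0.03,"dz": 0,"roll": -2.1,"claw": -1},{"dx": 0,"dy": -0.03,"dz": 0,"roll": -3.2,"claw": -1},{"dx": 0,"dy": -0.03,"dz": 0,"roll": -4.2,"claw": -1},{"dx": 0,"dy": -0.03,"dz": 0,"roll": -4.9,"claw": -1}]'

```text
clock: 6.42
tcp_pos: [0.4304, 0.2038, 0.0505]
orientation: [-0.001, 0.798, 0.602, -0.002]
wrist_force: [-6.4, -2.3, 3.4]
finger_gap: 0.0265
grip_force: 32.8
```

```bash
python3 pan.py
python3 - <<'E'
from h import *
s=read_camera("side")
cv2.imwrite("pics/E.png",cv2.resize(s["image"][165:245,245:345],None,fx=7,fy=7,interpolation=cv2.INTER_CUBIC))
E
```

```text
[0.43034715 0.20382039 0.05051338] [-0.001  0.799  0.601 -0.002] [-7.52221173 -2.35579693  4.4425383 ] [-0.42258681  1.40498794 -0.07874065] 2.1247194737688413 0.026553637704122002
pointer 196.32782 -1.946786814947823
mark 187.63005 -3.5084237031971046
```

View pics/E.png

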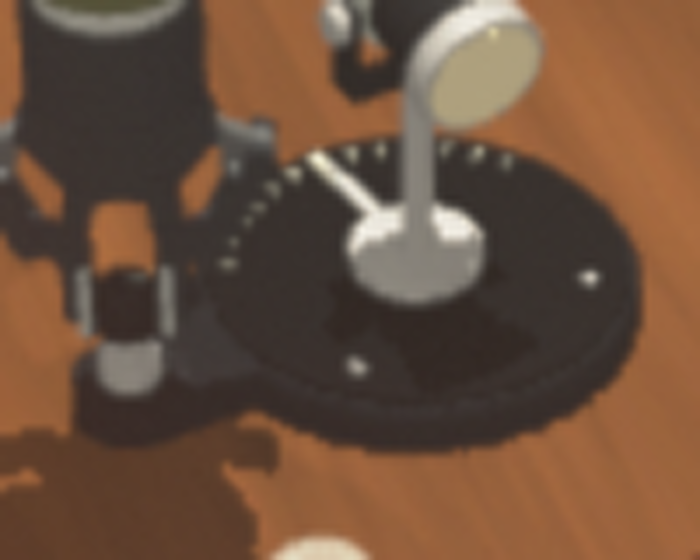

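The pointer now lies over the long mark; they merge into one line from (315,155) to (375,205). I'll release, lift clear and check from the top.

send_rows --increments '[{"dx": 0,"dy": 0,"dz": 0,"roll": 0,"claw": 0.3},{"dx": 0,"dy": 0,"dz": 0,"roll": 0,"claw": 0.3},{"dx": 0,"dy": 0,"dz": 0,"roll": 0,"claw": 0.3},{"dx": 0,"dy": 0,"dz": 1,"roll": 0,"claw": 0.3},{"dx": 0,"dy": 0,"dz": 2.5,"roll": 0,"claw": 0.3}]'

```text
clock: 7.15
tcp_pos: [0.4324, 0.2041, 0.113]
orientation: [-0.0, 0.798, 0.603, -0.001]
wrist_force: [0.8, 0.3, 0.0]
finger_gap: 0.0553
grip_force: 0.0
```

send_rows --increments '[{"dx": 0,"dy": -0.5,"dz": 2,"roll": 0,"claw": 0.3},{"dx": 0,"dy": -2,"dz": 4,"roll": 0.5,"claw": 0.3},{"dx": 0.3,"dy": -4,"dz": 6,"roll": 1,"claw": 0.6},{"dx": 0.6,"dy": -6,"dz": 6,"roll": 2,"claw": 1},{"dx": 1,"dy": -8,"dz": 6,"roll": 3,"claw": 1}]'

```text
clock: 7.78
tcp_pos: [0.4592, 0.0026, 0.2649]
orientation: [0.002, 0.653, 0.758, 0.001]
wrist_force: [0.6, 0.8, -0.6]
finger_gap: 0.0851
grip_force: 0.0
```

```bash
python3 pan.py
python3 - <<'E'
from h import *
t=read_camera("top");s=read_camera("side");cv2.imwrite("pics/t1.png",t["image"]);cv2.imwrite("pics/s1.png",s["image"])
A=cv2.resize(t["image"][170:265,168:263],(560,560),interpolation=cv2.INTER_CUBIC)
cv2.imwrite("pics/F.png",A)
E
sed 's/"side"/"top"/' pan.py > p3.py; python3 p3.py pics/t1.png|tail -2
```

```text
[ 0.4605113  -0.00244746  0.26406364] [ 0.003  0.652  0.758 -0.   ] [ 2.30044263 -3.16408605  0.7477337 ] [-0.25683413 -0.11653292  0.02274601] 1.2436227078249076 0.08521203434980906
pointer 198.03853 -1.9360673520376133
mark 188.77933 -3.500741955954402
pointer 188.09525 -1.754714968330233
mark 202.09444 -1.9900741314440709
```

View pics/F.png

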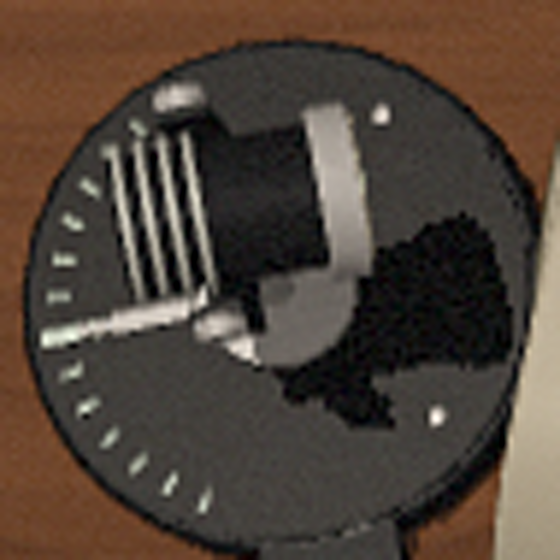

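The pointer lies on the mark from (45,338) to (200,300), in line with it: about 0.2° off from the top camera and 1.6° from the side. Before grasping I'll refine the handle with a mask in the first pictures.

Run:
```python
from h import *
t=read_camera("top");s=read_camera("side")
R={}
for n,c,(x0,x1,y0,y1),th in(("top",t,(322,378,160,200),205),("side",s,(352,385,232,262),205)):
    im=cv2.imread(f"pics/{n}0.png");g=im.min(2);m=np.zeros_like(g)
    m[y0:y1,x0:x1]=(g[y0:y1,x0:x1]>th)*255
    k,l,st,_=cv2.connectedComponentsWithStats(m);i=1+st[1:,4].argmax();ys,xs=np.where(l==i)
    r=cv2.minAreaRect(np.stack([xs,ys],1).astype(np.float32));(cx,cy),(w,h),_=r
    print(n,st[i],r);b=cv2.boxPoints(r);b=b[np.argsort(b[:,0])];R[n]=(b[:2].mean(0),b[2:].mean(0))
a,e1=tri(t,R["top"][0],s,R["side"][0]);b,e2=tri(t,R["top"][1],s,R["side"][1])
print(a,b,(a+b)/2,e1,e2,np.linalg.norm(a-b),np.degrees(np.arctan2(*(b-a)[1::-1])))
p,q=[plane(t,*x,.083) for x in R["top"]];print("top only",(p+q)/2,np.degrees(np.arctan2(*(q-p)[1::-1])),np.linalg.norm(p-q))
```

```text
top [331 189   1   2   2] ((331.0, 189.5), (1.0, 0.0), -90.0)
side [366 242   2   2   3] ((366.2500305175781, 242.7500457763672), (1.4142134189605713, 0.7071067094802856), 45.0)
[ 0.64997587 -0.02804007  0.05688048] [ 0.65343244 -0.02801252  0.05199268] [ 0.65170415 -0.02802629  0.05443658] 0.022634481982062613 0.02266873827987782 0.0059865902231928825 0.45668676525436286
top only [ 0.62902695 -0.02400887  0.083     ] 0.5439741305708264 0.00221955049438824
```

send_rows --increments '[{"dx": 1.5,"dy": -0.5,"dz": 0,"roll": 0.4,"claw": 1},{"dx": 3.2,"dy": -1,"dz": -0.4,"roll": 0.8,"claw": 1},{"dx": 5,"dy": -1.6,"dz": -0.8,"roll": 1.2,"claw": 1},{"dx": 6.6,"dy": -2.1,"dz": -1.2,"roll": 1.6,"claw": 1},{"dx": 7.8,"dy": -2.4,"dz": -1.6,"roll": 1.85,"claw": 1}]'

```text
clock: 8.7
tcp_pos: [0.6547, -0.0539, 0.2223]
orientation: [-0.0, 0.551, 0.835, 0.0]
wrist_force: [-0.2, -0.1, -0.0]
finger_gap: 0.0854
grip_force: 0.0
```

Run:
```python
from h import *
t=read_camera("top");s=read_camera("side");print(get_state()["tcp_pos"])
for th in(165,175,185,192):
  R={}
  for n,c,(x0,x1,y0,y1) in(("top",t,(322,378,160,200)),("side",s,(352,385,232,262))):
    im=cv2.imread(f"pics/{n}0.png");g=im.min(2);m=np.zeros_like(g)
    m[y0:y1,x0:x1]=(g[y0:y1,x0:x1]>th)*255
    k,l,st,_=cv2.connectedComponentsWithStats(m);i=1+st[1:,4].argmax();ys,xs=np.where(l==i)
    r=cv2.minAreaRect(np.stack([xs,ys],1).astype(np.float32));b=cv2.boxPoints(r);b=b[np.argsort(b[:,0])];R[n]=(b[:2].mean(0),b[2:].mean(0))
    print(th,n,st[i],np.round(r[0],1),np.round(r[1],1))
  a,e1=tri(t,R["top"][0],s,R["side"][0]);b,e2=tri(t,R["top"][1],s,R["side"][1])
  p,q=[plane(t,*x,.084) for x in R["top"]]
  print((a+b)/2,e1,e2,np.linalg.norm(a-b),np.degrees(np.arctan2(*(b-a)[1::-1])),"top",(p+q)/2,np.degrees(np.arctan2(*(q-p)[1::-1])))
```

```text
[ 0.65489284 -0.05420557  0.22011688]
165 top [323 166  17  16 191] [331.  173.4] [15.2 14.9]
165 side [356 236  24  16  96] [368.2 242. ] [26.9  6. ]
[ 0.67517959 -0.02424407  0.05100641] 0.009421098174095375 0.013937503305125639 0.06958440759821152 -41.56406014199755 top [ 0.6647535 -0.0235689  0.084    ] -70.61122898528068
175 top [331 170  37  18 140] [348.8 178.7] [ 3.7 38.5]
175 side [356 236  24  16  88] [368.1 242.2] [26.9  5.2]
[ 0.65372918 -0.06278851  0.09024346] 0.003150780391070886 0.0028383246691877713 0.08342575345264197 -66.46843162981212 top [ 0.65320219 -0.06243758  0.084     ] -66.38811272678981
185 top [331 170  36  18 126] [348.7 178.5] [ 3.3 38.5]
185 side [356 236  23  16  63] [367.5 242.8] [26.6  3.5]
[ 0.65351912 -0.06242329  0.08806174] 0.0018362964155824884 0.00099054641062086 0.08325139085018325 -66.41156529784413 top [ 0.65356078 -0.0622996   0.084     ] -66.01229265988322
192 top [331 181  15   7  25] [338. 183.] [ 3.  14.5]
192 side [357 237  22  15  47] [367.6 243.4] [24.7  2.2]
[ 0.65703879 -0.04171464  0.06408846] 0.0021878317913414476 0.0223509538499146 0.06188540575668894 -43.14337680648339 top [ 0.64335657 -0.03906383  0.084     ] -67.2206342015214
```

send_rows --increments '[{"dx": 0,"dy": -0.32,"dz": -1,"roll": 0,"claw": 1},{"dx": 0,"dy": -0.32,"dz": -2,"roll": 0,"claw": 1},{"dx": 0,"dy": -0.32,"dz": -3,"roll": 0,"claw": 1},{"dx": 0,"dy": -0.32,"dz": -3.8,"roll": 0,"claw": 1},{"dx": 0,"dy": -0.32,"dz": -4.4,"roll": 0,"claw": 1}]'

```text
clock: 9.43
tcp_pos: [0.6524, -0.0617, 0.1126]
orientation: [-0.001, 0.551, 0.834, -0.0]
wrist_force: [-0.2, 0.2, 0.7]
finger_gap: 0.0856
grip_force: 0.0
```

Run:
```python
from h import *
s=read_camera("side");print(get_state()["tcp_pos"],get_state()["orientation"])
cv2.imwrite("pics/G.png",cv2.resize(s["image"][170:290,310:430],None,fx=5,fy=5,interpolation=cv2.INTER_CUBIC))
```

```text
[ 0.65160178 -0.06182513  0.11063928] [-1.63410593e-03  5.51320024e-01  8.34292068e-01 -5.53301956e-04]
```

View pics/G.png

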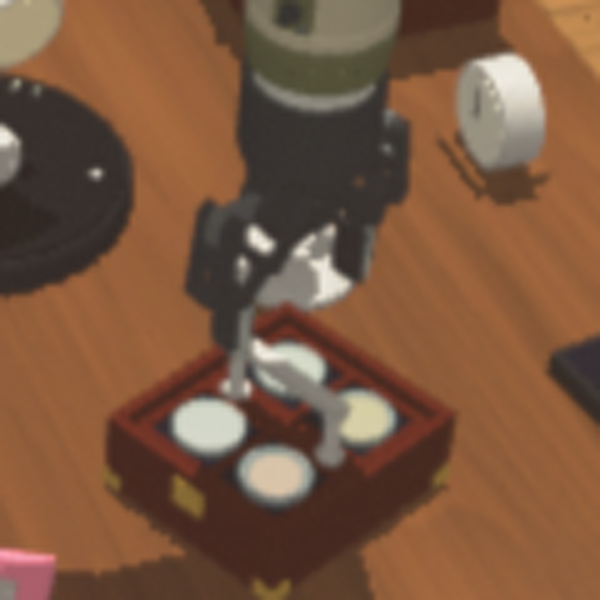

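The fingers, at (230,330) and (355,260), straddle the bar that runs from (250,345) to (340,405). The gripper stands in front of the loupe and clear of it. I'll go down and close.

send_rows --increments '[{"dx": 0.08,"dy": 0,"dz": -0.5,"roll": 0,"claw": 1},{"dx": 0.08,"dy": 0,"dz": -1,"roll": 0,"claw": 1},{"dx": 0.08,"dy": 0,"dz": -1.5,"roll": 0,"claw": 1},{"dx": 0.08,"dy": 0,"dz": -1.9,"roll": 0,"claw": 1},{"dx": 0.08,"dy": 0,"dz": -1.9,"roll": 0,"claw": 0.5}]' --grip_force 50

```text
clock: 10.1
tcp_pos: [0.6544, -0.0636, 0.0645]
orientation: [-0.001, 0.552, 0.834, -0.0]
wrist_force: [0.2, -0.7, 0.0]
finger_gap: 0.0699
grip_force: 0.0
```

send_rows --increments '[{"dx": 0,"dy": 0,"dz": 0,"roll": 0,"claw": 0},{"dx": 0,"dy": 0,"dz": 0,"roll": 0,"claw": -0.4},{"dx": 0,"dy": 0,"dz": 0,"roll": 0,"claw": -0.7},{"dx": 0,"dy": 0,"dz": 0,"roll": 0,"claw": -1},{"dx": 0,"dy": 0,"dz": 0,"roll": 0,"claw": -1}]'

```text
clock: 10.72
tcp_pos: [0.6555, -0.0638, 0.0664]
orientation: [0.0, 0.552, 0.834, 0.0]
wrist_force: [0.1, 0.4, 4.0]
finger_gap: 0.0087
grip_force: 49.4
```

send_rows --increments '[{"dx": 0,"dy": 0,"dz": 0,"roll": 0,"claw": -1},{"dx": 0,"dy": 0,"dz": 0,"roll": 0,"claw": -1},{"dx": 0,"dy": 0,"dz": 0.15,"roll": 0,"claw": -1},{"dx": 0,"dy": 0,"dz": 0.35,"roll": 0,"claw": -1},{"dx": 0,"dy": 0,"dz": 0.6,"roll": 0,"claw": -1}]' --grip_force 80

```text
clock: 11.35
tcp_pos: [0.6547, -0.0635, 0.0803]
orientation: [-0.001, 0.552, 0.834, -0.0]
wrist_force: [-0.7, 0.9, -2.3]
finger_gap: 0.008
grip_force: 78.1
```

send_rows --increments '[{"dx": 0,"dy": 0,"dz": 0.25,"roll": 0,"claw": -1},{"dx": 0,"dy": 0,"dz": 0.5,"roll": 0,"claw": -1},{"dx": 0,"dy": 0,"dz": 0.75,"roll": 0,"claw": -1},{"dx": 0,"dy": 0,"dz": 0.95,"roll": 0,"claw": -1},{"dx": 0,"dy": 0,"dz": 1.1,"roll": 0,"claw": -1}]'

```text
clock: 11.98
tcp_pos: [0.6553, -0.0636, 0.1087]
orientation: [0.0, 0.552, 0.834, 0.0]
wrist_force: [-0.6, -0.2, -2.6]
finger_gap: 0.0079
grip_force: 78.1
```

Run:
```python
from h import *
s=read_camera("side");st=get_state();print(st["tcp_pos"],st["orientation"].round(3),st["wrist_force"],st["finger_gap"],st["grip_force"])
cv2.imwrite("pics/H.png",cv2.resize(s["image"][170:290,310:430],None,fx=5,fy=5,interpolation=cv2.INTER_CUBIC))
```

```text
[ 0.65552903 -0.06371796  0.10913601] [0.    0.552 0.834 0.   ] [-0.22023678 -1.00750835 -3.16126418] 0.008457801328457035 78.07141184806824
```

View pics/H.png

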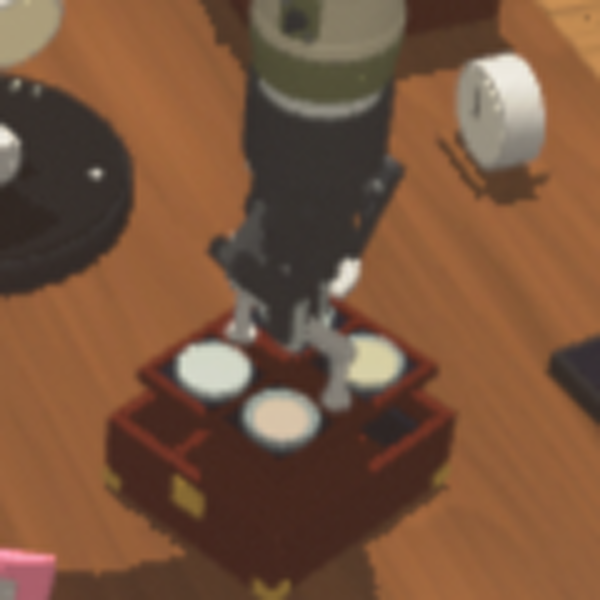

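The tray (corners at about (140,372) and (437,370)) has come out level above the box, with the visible capsules in their wells, and the box has stayed put. I'll lift the rest slowly.

send_rows --increments '[{"dx": 0,"dy": 0,"dz": 0.2,"roll": 0,"claw": -1},{"dx": 0,"dy": 0,"dz": 0.45,"roll": 0,"claw": -1},{"dx": 0,"dy": 0,"dz": 0.75,"roll": 0,"claw": -1},{"dx": 0,"dy": 0,"dz": 1.05,"roll": 0,"claw": -1},{"dx": 0,"dy": 0,"dz": 1.35,"roll": 0,"claw": -1}]'

```text
clock: 12.65
tcp_pos: [0.6553, -0.0637, 0.1427]
orientation: [0.0, 0.552, 0.834, 0.0]
wrist_force: [0.7, 0.3, -3.0]
finger_gap: 0.0079
grip_force: 78.1
```

send_rows --increments '[{"dx": 0,"dy": 0,"dz": 0.3,"roll": 0,"claw": -1},{"dx": 0,"dy": 0,"dz": 0.6,"roll": 0,"claw": -1},{"dx": 0,"dy": 0,"dz": 0.8,"roll": 0,"claw": -1},{"dx": 0,"dy": 0,"dz": 0.95,"roll": 0,"claw": -1},{"dx": 0,"dy": 0,"dz": 1,"roll": 0,"claw": -1}]'

```text
clock: 13.28
tcp_pos: [0.6553, -0.0637, 0.1672]
orientation: [0.0, 0.552, 0.834, 0.0]
wrist_force: [0.6, -0.2, -3.9]
finger_gap: 0.0077
grip_force: 78.1
```

send_rows --increments '[{"dx": 0,"dy": 0,"dz": 0,"roll": 0,"claw": -1},{"dx": 0,"dy": 0,"dz": 0,"roll": 0,"claw": -1},{"dx": 0,"dy": 0,"dz": 0,"roll": 0,"claw": -1},{"dx": 0,"dy": 0,"dz": 0,"roll": 0,"claw": -1},{"dx": 0,"dy": 0,"dz": 0,"roll": 0,"claw": -1}]'

```text
clock: 13.9
tcp_pos: [0.6552, -0.0637, 0.167]
orientation: [-0.0, 0.552, 0.834, 0.0]
wrist_force: [-0.9, 0.3, -2.2]
finger_gap: 0.008
grip_force: 78.1
```

```bash
python3 pan.py
python3 - <<'E'
from h import *
s=read_camera("side");t=read_camera("top");cv2.imwrite("pics/t2.png",t["image"])
C=np.hstack([cv2.resize(s["image"][140:290,290:430],(500,536)),cv2.resize(t["image"][120:240,300:400],(300,360))[:536] if 0 else cv2.copyMakeBorder(cv2.resize(t["image"][130:250,310:400],(300,400)),0,136,0,0,0)])
cv2.imwrite("pics/I.png",C)
E
sed 's/"side"/"top"/' pan.py > p3.py; python3 p3.py pics/t2.png|tail -2
```

```text
[ 0.65520298 -0.06363724  0.16699875] [0.    0.552 0.834 0.   ] [ 0.49558187 -0.28193136 -2.67498472] [ 0.00510975 -0.02937983  0.02358885] 0.9506887629867731 0.007877773107151879
pointer 195.25 -1.9501494069679315
mark 186.2648 -3.510452845654618
pointer 178.46567 -1.760903240471198
mark 192.11752 -1.9580837425503324
```

View pics/I.png

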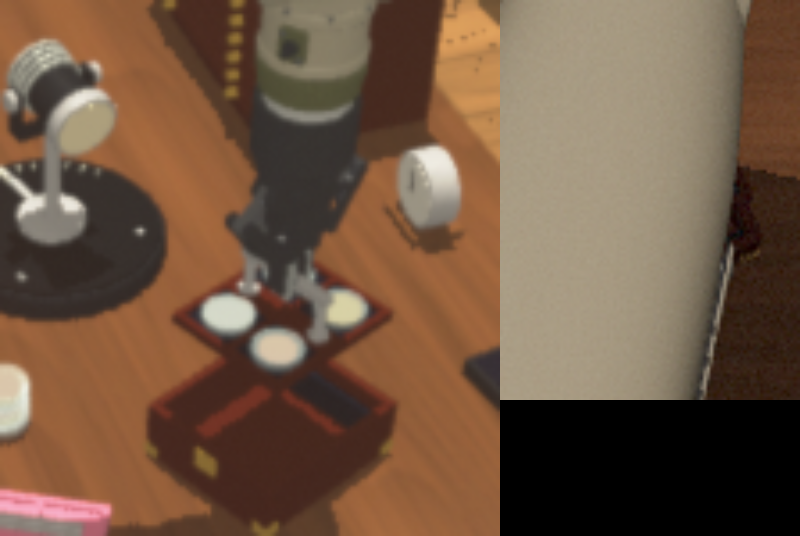

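The tray, with corners at (175,315) and (390,312), hangs level about 10 cm up over the box. The three capsules in sight lie flat, the box hasn't moved, and the pointer still reads on the mark. I'll hand in.

```bash
python3 -c "
from workcell import hand_in
print(hand_in())"
```

```text
the job is handed in; nothing more can be done
None
```

I handed the job in holding the tray level and still about 10 cm up over its box, with the pointer within about 1.6° of the long mark (tolerance 2.9°). Three capsules were seen flat in their wells; the gripper hid the fourth, and no verdict came back.

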